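Uncouple the red silencer from the bench air manifold

ROBOT

A 6-joint arm with a two-finger parallel gripper is mounted at the origin on the work surface. World frame = base frame: x ahead of the robot, y to its left, z up, the work surface at z = 0. Lengths are in m, angles in rad, forces in N, time in s.
With the tool pointing down it reaches from about 0.25 to 0.725 m from the base axis. Payload 9.7 kg.
Tool frame: the origin (TCP) lies at the very end of the fingers, on their centre line; the grasp point (between the pads) lies 19 mm behind it; y points along the fingers, x is the direction in which the jaws open and shut, and the axes are right-handed (so a half turn about y gives the same grasp; the last joint's range is limited). The gripper opens to 85 mm and grips with 20 to 120 N. Pads are 22 mm wide; open, the fingers measure 114 mm over their backs; the gripper's body (76 mm by 85 mm) begins 54 mm behind the grasp point. The pads swing forward as they close: fully open they stand 13 mm farther back than shut.
Start: joints at [0, 0.087, 0.176, 1.66, 0, 1.571], TCP at [0.55, -0, 0.231] pointing down, gripper open.
Joint ranges: [-3.13, 3.13], [-0.85, 1.81], [-1.15, 1.24], [-2.2, 2.28], [-1.44, 1.52], [-3.14, 3.14]. Speed limits (rad/s): [2.22, 2.22, 2.57, 3.14, 3.14, 3.14].

INTERFACE

Orientations are given as a rotation vector (axis times angle).
In Python, from station import r gives the robot as it stands.
- The arm moves only by the tool move_arm, never from a script. Its argument "deltas" is text: rows parted by semicolons, each of 7 numbers parted by spaces: the turn, a rotation vector about the world's x, y, z in degrees, then the shift along the world's x, y, z in m, then the finger opening in m, from 0 to 0.0854. In form: ax ay az dx dy dz jaw; .... A call has 1 to 12 rows; each row shifts and turns the commanded pose from where the row before left it; what a row does not reach is not made up. A row lasts 1/10 s, in which the tool goes at most 50 mm and 8.59 degrees, less where a joint would pass 70% of its speed; a pose out of reach is approached as far as the arm can. A call is refused whole if a number of a shift passes 0.05 or a number of a turn 8.59, either way. A call with a gripper value outside its range is refused whole. The fingers move at their own pace and stop on an object; "force" is the grip in N (left out, the last holds). Time passes only in rows, so rows that do not move let the fingers close. It gives the time, the measured TCP pose, the force and the opening at its end, in the units of the state.
- r.read_state(): the state, without advancing time (a new reading comes with each control period).
- r.capture(name): name is "scene" or "side" or "wrist"; returns the picture (420x560x3 uint8, red, green, blue); there is no depth.
- r.get_calibration(name): a dict with "fx", "fy", "cx", "cy" (pixels), "k1" (the pictures are not rectified: a ray, as slopes to the right and down, at radius r is drawn at 1 + k1 r^2 times it, then the intrinsics apply), "extrinsics" (4x4, takes a point from world to camera coordinates). Camera axes: x right, y up, looking along -z (the intrinsics and any distortion apply to the point x, -y, -z); pixel columns grow to the right and rows downward; lengths in m; the calibration is good to about 2 mm. A picture is of the moment at which its call begins: read the wrist's pose just before it. get_calibration takes no time and is no camera call; for the wrist camera it gives the pose at the moment of the call.
- r.finish_job(): hands the job in, once; it reports no verdict.
Trained networks look in the newest picture that a camera, given by its name, has taken for a name from the list of things; names that differ only in an ending like _2 or _b are one class to them, and where a whole thing is asked for, a point or a joint stands for the part that bears it (a point fixed in the world has none). Each returns a list of dicts, best first, with "conf" (0 to 1); they miss things now and then, are a little off and sometimes report something else, mostly with a low value. They report only what shows in the picture. A call takes as long as a camera call.
- r.search_frame(camera, target): "box" ([left, top, right, bottom] in pixels, round what is visible of it).
- r.masks_of(camera, target): "pixels" (420x560 bool, what is visible of it) and "box" ([left, top, right, bottom] in pixels, round what is visible of it).
- r.spot_point(camera, target): "point" ([column, row] in pixels: a listed point, or the origin of a listed thing).
The state is a dict: "time_s": time; "joint_pos": joint angles; "qd": joint speeds; "joint_torque": joint torques, N m; "position": TCP position; "tcp_rot": TCP orientation; "wrist_force": force on the tool from outside, world axes, zero at the start; "wrist_torque": the same for the moment, N m; "finger_gap": opening from 0.0 (shut) to 1.0 (fully open).
Only numpy, scipy, OpenCV 4.12 (cv2) and the standard library are available. Lean on these libraries where they do the work, as an engineer would, in place of code of your own. Each camera call takes 0.05 s, during which the arm holds its last target. There are 200 camera calls.

TASK

Take the coupling with the red sleeve off the air manifold: pull its sprung red sleeve straight up, away from the manifold, until it lets go of its nipple, and let the sleeve snap fully forward again. Then stand the coupling upright in the green tray and let go of it. Leave the coupling with the blue sleeve plugged in where it is.

Things in the scene. Friction and masses are not known exactly. Their poses are not given: they have to be found in the camera images.
- red_coupling: Quick coupling, 64 mm tall, 0.2 to 0.3 kg, upright, plugged on the manifold. Origin: centre of its flat underside; z up its axis; x at first across the manifold. From the origin up: steel nose 35 mm wide to 7 mm; red sleeve 36 mm wide, 7.5 to 36.5 mm; steel 27 mm wide to 46; brass 22 mm wide to 52, brass tip 16 mm wide to 64. Locked, except that its sleeve, gripped and lifted, frees it.
- red_coupling_sleeve (a joint): How far the red sleeve is pulled back (up the coupling), in m: 0 fully forward next to the nose, 0.009 the stop. A spring pushes it forward, 3 N at 0, 7 N at the stop. At about 5 mm the lock opens (5 to 15 N pull); keep lifting, the coupling comes along and is clear of its nipple after rising 25 mm; then the sleeve snaps forward by itself.
- tray: Fixed green plastic tray, 160 mm (its x) by 200 mm (its y) outside, 30 mm high, walls and floor 5 mm thick, open above, empty. Origin: the centre of its underside, on the bench; its inner floor is 5 mm higher.
- blue_coupling: The same kind of coupling with a blue sleeve, plugged on another place of the manifold; same sizes and origin. It stays where it is.
- manifold: Fixed aluminium air bar on the bench, 50 mm (its x) by 270 mm (its y), top at 45 mm; two 8 mm high feet jut out to 45 mm either side. Origin: centre of its underside. On top three brass bosses, 80 mm apart along y, middle one at the origin, tops at 60 mm, each with a nipple 22 mm tall. Red coupling, blue coupling and a yellow dust cap (27 mm wide, 30 mm tall) sit on them in any order.

How it is judged:
On the way, in this order (a step that is already met when the one before it is completed fails the run):
1. the red sleeve is pulled back by more than 4 mm (value of joint red_coupling_sleeve above 0.004 m).
2. the red coupling is off its nipple, at least 30 mm from its start, and its sleeve has snapped forward to within 2 mm (distance of red_coupling from where it was at the start of the episode above 0.03 m and value of joint red_coupling_sleeve below 0.002 m), for 0.1 s.
At the end, for the whole second after the job is handed in: The red coupling stands in the tray, on its floor (underside less than 10 mm above the tray's underside), upright within 10 degrees and at rest, its sleeve forward to within 2 mm; the blue coupling is within 10 mm of where it started (x of red_coupling in the frame of tray between -0.075 and 0.075 m and y of red_coupling in the frame of tray between -0.095 and 0.095 m and z of red_coupling in the frame of tray below 0.01 m and angle between red_coupling's own z axis and vertical below 0.17 rad and value of joint red_coupling_sleeve below 0.002 m and linear speed of red_coupling below 0.02 m/s and distance of blue_coupling from where it was at the start of the episode below 0.01 m); the robot touches nothing.
It fails at once if the blue coupling is moved by more than 15 mm (distance of blue_coupling from where it was at the start of the episode above 0.015 m).
It also fails if it takes over 43 s, if anything falls off the work surface, if the arm or the gripper's body presses on something with over 40 N, if the wrist force passes 120 N, or if a joint passes its speed limit or range.

## Working session

There is one attempt and no reset: what is moved stays moved. The work goes in short steps, Python scripts to look and compute and a tool call to move; the robot and the scene stay as the last step left them, time stands still between calls to the robot, and variables do not carry over. Pictures are saved under pics/ and viewed, about 8 in all and at most 12, crops included, and the job is handed in when it is done.

Besides the shell and the picture viewer there is one more tool, called as a command line: name --argument value ..., lists and objects as JSON in quotes. move_arm: Moves the arm, as the interface text tells. Its arguments: {"type":"object","properties":{"deltas":{"type":"string"},"force":{"type":"number"}},"required":["deltas"]}

```bash
mkdir -p pics; ls
cat > h.py <<'E'
import numpy as np, cv2
from station import r
def save(n,img): cv2.imwrite(f'pics/{n}.png',cv2.cvtColor(img,cv2.COLOR_RGB2BGR))
def ray(cal,p):
    d=np.array([(p[0]-cal['cx'])/cal['fx'],(p[1]-cal['cy'])/cal['fy']]);u=d.copy()
    for _ in range(20): u=d/(1+cal['k1']*(u@u))
    E=np.array(cal['extrinsics']);R=E[:3,:3];t=E[:3,3]
    return -R.T@t, R.T@np.array([u[0],-u[1],-1.])
def atz(cal,p,z):
    o,d=ray(cal,p); return o+d*(z-o[2])/d[2]
def tri(rays):
    A=np.zeros((3,3));b=np.zeros(3)
    for o,d in rays:
        d=d/np.linalg.norm(d);P=np.eye(3)-np.outer(d,d);A+=P;b+=P@o
    x=np.linalg.solve(A,b)
    return x,[float(np.linalg.norm(np.cross(x-o,d/np.linalg.norm(d)))) for o,d in rays]
def proj(cal,X):
    E=np.array(cal['extrinsics']);c=E[:3,:3]@np.asarray(X)+E[:3,3]
    s=np.array([c[0],-c[1]])/-c[2];s=s*(1+cal['k1']*(s@s))
    return np.array([s[0]*cal['fx']+cal['cx'],s[1]*cal['fy']+cal['cy']])
E
python3 - <<'E'
from h import *
np.set_printoptions(precision=4,suppress=True)
R={}
for c in ['scene','side']:
    im=r.capture(c);save(c+'0',im);cal=r.get_calibration(c)
    for t in ['red_coupling','blue_coupling','tray','manifold']:
        p=r.spot_point(c,t)[:2]
        print(c,t,[(np.round(q['point'],1),round(q['conf'],2)) for q in p])
        if p: R.setdefault(t,[]).append(ray(cal,p[0]['point']))
    print(ray(cal,(280,210)))
for t in R:
    if len(R[t])>1: print(t,tri(R[t]))
s=r.read_state();print(s['position'],s['tcp_rot'],s['time_s'])
a=cv2.imread('pics/scene0.png');b=cv2.imread('pics/side0.png')
cv2.imwrite('pics/both0.png',cv2.resize(np.vstack([a,b]),(560,600) if 0 else None,fx=.7,fy=.7) if 0 else np.hstack([cv2.resize(a,(400,300)),cv2.resize(b,(400,300))]))
E
```

```text
pics
scene red_coupling []
scene blue_coupling [(array([338.2, 181.3]), 0.95)]
scene tray [(array([208.5, 330.5]), 0.73)]
scene manifold [(array([317.5, 221.6]), 0.72)]
(array([ 0.8482, -0.6008,  0.44  ]), array([-0.4064,  0.7694, -0.4928]))
side red_coupling [(array([261.2, 186.6]), 0.61)]
side blue_coupling [(array([265.4, 167.2]), 0.53)]
side tray [(array([318.6, 347.4]), 0.95), (array([266.8, 167.3]), 0.33)]
side manifold [(array([265.9, 214.3]), 0.87)]
(array([ 0.383 , -0.6651,  0.4653]), array([ 0.2496,  0.8207, -0.5142]))
blue_coupling (array([0.6013, 0.1545, 0.0663]), [0.0013926627840073979, 0.001392662784007449])
tray (array([ 0.551 , -0.2846, -0.0068]), [0.0014695190728959045, 0.0014695190728957262])
manifold (array([ 0.5804,  0.0865, -0.0088]), [0.0008992825869638109, 0.0008992825869639198])
[ 0.55   -0.      0.2313] [-1.5708  0.0001 -0.    ] 0.5
```

View images.

View pics/scene0.png

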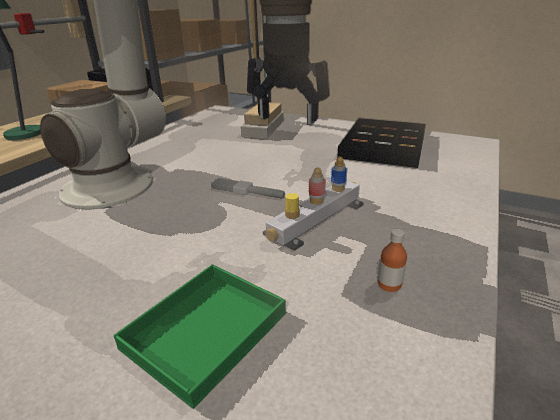

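View pics/side0.png

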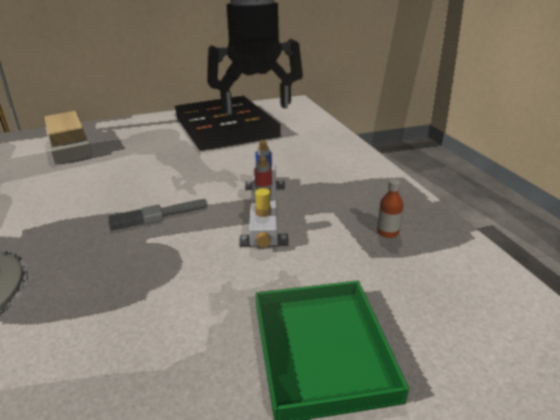

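Red sits in the middle, at about (317,187) in scene, between yellow (292,205) and blue (340,175). The tray is clear at the bottom left. I'll move above red with the jaws across the bar.

move_arm --deltas "0 0 -6 0.01 0.03 0 0.0854; 0 0 -6 0.01 0.03 0 0.0854; 0 0 -5 0.01 0.025 0 0.0854; 0 0 0 0 0 0 0.0854; 0 0 0 0 0 0 0.0854"

```text
time_s: 1.0
position: [0.5799, 0.0853, 0.231]
tcp_rot: [-1.559, 0.231, -0.231]
wrist_force: [-0.4, -0.2, -0.3]
finger_gap: 1.0
```

Run:
```python
from h import *
np.set_printoptions(precision=4,suppress=True)
s=r.read_state();print(s['position'],s['tcp_rot'],s['wrist_force'])
R={}
vis=[]
for c in ['wrist','side','scene']:
    im=r.capture(c);cal=r.get_calibration(c);im=im.copy()
    for t in ['red_coupling','blue_coupling']:
        m=r.masks_of(c,t);p=r.spot_point(c,t)
        if p: 
            R.setdefault(t,[]).append(ray(cal,p[0]['point']));print(c,t,np.round(p[0]['point'],1),p[0]['conf'],'z60',atz(cal,p[0]['point'],.06))
            cv2.circle(im,tuple(int(v) for v in p[0]['point']),4,(255,255,0),1)
        if m: print('  box',np.round(m[0]['box']),m[0]['conf'])
    if c=='wrist':
        print('cam',ray(cal,(280,210)))
    save(c+'1',im)
for t in R:
    if len(R[t])>1: print(t,tri(R[t]))
```

```text
[0.5799 0.0853 0.231 ] [-1.5588  0.2314 -0.2306] [-0.3838 -0.1707 -0.3472]
wrist red_coupling [276. 188.] 0.68 z60 [0.5771 0.0829 0.06  ]
  box [256. 174. 300. 223.] 0.62
wrist blue_coupling [273.8 100.3] 0.96 z60 [0.5989 0.1606 0.06  ]
  box [255.  78. 296. 126.] 0.94
cam (array([0.6016, 0.1587, 0.3741]), array([-0.0825, -0.2976, -0.9512]))
side red_coupling [259.6 184.2] 0.91 z60 [0.5713 0.0916 0.06  ]
  box [253. 156. 272. 189.] 0.77
side blue_coupling [263.9 167.8] 0.75 z60 [0.6002 0.1625 0.06  ]
  box [256. 139. 273. 166.] 0.61
scene red_coupling [313. 195.] 0.68 z60 [0.57   0.0817 0.06  ]
  box [308. 165. 328. 201.] 0.77
scene blue_coupling [340.9 184.5] 0.78 z60 [0.6077 0.1568 0.06  ]
  box [332. 156. 350. 187.] 0.59
red_coupling (array([0.5723, 0.0831, 0.0617]), [0.004940082272271587, 0.003726489903115686, 0.0032231700880348477])
blue_coupling (array([0.6017, 0.1622, 0.0583]), [0.0032485781270901906, 0.002076737205427375, 0.004345433811281493])
```

View pics/wrist1.png

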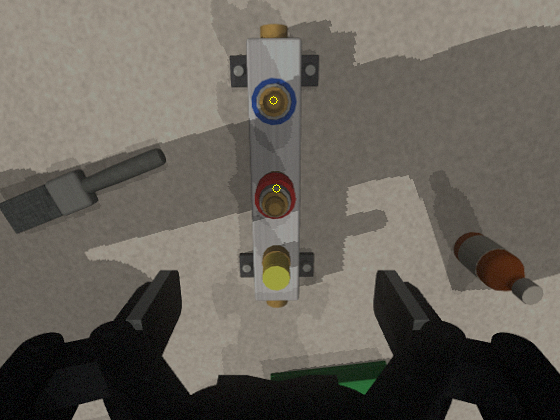

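The wrist view shows the red ring at about (275,196) with its tip at (275,206), and blue at (274,101). The bar is nearly vertical in the picture, so the yaw is right to within a degree or two.

Run:
```python
from h import *
np.set_printoptions(precision=4,suppress=True)
s=r.read_state();im=r.capture('wrist');cal=r.get_calibration('wrist')
hsv=cv2.cvtColor(im,cv2.COLOR_RGB2HSV);h,S,V=[hsv[...,i].astype(int) for i in range(3)]
red=((h<6)|(h>172))&(S>120)&(V>50);red[:,:240]=0;red[:,320:]=0
blu=(h>105)&(h<125)&(S>130);blu[:,:240]=0;blu[:,320:]=0
yel=(h>26)&(h<33)&(S>160)
for n,m in [('red',red),('blue',blu),('yel',yel)]:
    y,x=np.nonzero(m);print(n,len(x),x.min(),x.max(),y.min(),y.max())
    (cx,cy),ax,an=cv2.fitEllipse(cv2.convexHull(np.c_[x,y].astype(np.int32)));print(cx,cy,ax, atz(cal,(cx,cy),.0965 if n!='yel' else .09))
    w=(x.min()+x.max())/2
print('tip red',atz(cal,(275.5,206),.124),'tip blue',atz(cal,(274,101),.124))
for X in [(.578,.083)]:
  print([proj(cal,(*X,z)) for z in (.06,.0965,.124)])
print(r.read_state()['time_s'])
```

```text
red 613 254 294 172 217
274.3929443359375 195.2135467529297 (40.5752067565918, 46.62266540527344) [0.577  0.0863 0.0965]
blue 596 241 318 78 419
275.5544128417969 270.0697326660156 (113.47924041748047, 383.7205505371094) [0.5569 0.0176 0.0965]
yel 238 3 559 265 419
288.5692138671875 359.72796630859375 (177.34378051757812, 585.5485229492188) [ 0.538  -0.0898  0.09  ]
tip red [0.5777 0.0849 0.124 ] tip blue [0.5997 0.16   0.124 ]
[array([276.6891, 188.0336]), array([276.6174, 198.4811]), array([276.5508, 208.1816])]
1.8
```

move_arm --deltas "0 0 0 -0.003 -0.001 -0.04 0.07; 0 0 0 0 0 -0.04 0.07; 0 0 0 0 0 -0.04 0.07; 0 0 0 0 0 -0.03 0.07; 0 0 0 0 0 -0.018 0.07; 0 0 0 0 0 0 0.07; 0 0 0 0 0 0 0.05; 0 0 0 0 0 0 0.05" --force 70

```text
time_s: 2.6
position: [0.5779, 0.0841, 0.065]
tcp_rot: [-1.558, 0.231, -0.235]
wrist_force: [1.3, 0.4, 0.8]
finger_gap: 0.587
```

Run:
```python
from h import *
np.set_printoptions(precision=4,suppress=True)
s=r.read_state();print(s['position'],s['wrist_force'],s['finger_gap'])
a=r.capture('wrist');b=r.capture('side');cal=r.get_calibration('side')
b=cv2.resize(b[100:240,170:357],(560,420),interpolation=cv2.INTER_CUBIC)
save('p2',cv2.resize(np.hstack([a,b]),(800,300)))
```

```text
[0.5779 0.0841 0.065 ] [1.2772 0.42   0.7629] 0.5874604834465849
```

View pics/p2.png

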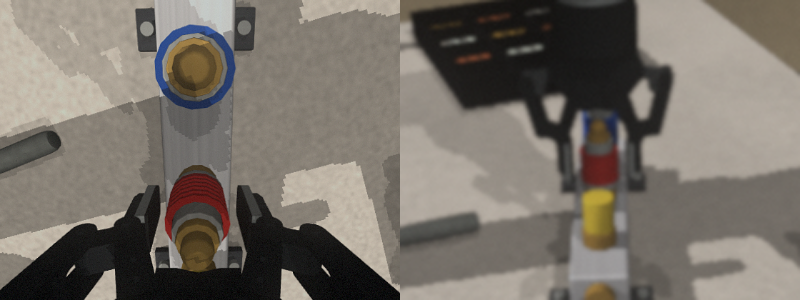

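The red sleeve is centred between the pads (sleeve centre about column 197, pads about 200 in the left half), and the pads are level with it. Closing now.

move_arm --deltas "0 0 0 0 0 0 0.03; 0 0 0 0 0 0 0.03; 0 0 0 0 0 0 0.03; 0 0 0 0 0 0 0.03; 0 0 0 0 0 0 0.03; 0 0 0 0 0 0 0.03" --force 70

```text
time_s: 3.3
position: [0.5775, 0.0841, 0.0646]
tcp_rot: [-1.558, 0.232, -0.234]
wrist_force: [-2.3, -0.7, 5.3]
finger_gap: 0.403
```

move_arm --deltas "0 0 0 0 0 0.003 0.03; 0 0 0 0 0 0.003 0.03; 0 0 0 0 0 0.002 0.03; 0 0 0 0 0 0 0.03"

```text
time_s: 3.7
position: [0.5765, 0.084, 0.0708]
tcp_rot: [-1.559, 0.234, -0.232]
wrist_force: [-1.4, -0.3, -5.8]
finger_gap: 0.404
```

The gap fits the sleeve and the spring force is showing. I'll lift on.

move_arm --deltas "0 0 0 0 0 0.005 0.03; 0 0 0 0 0 0.006 0.03; 0 0 0 0 0 0.006 0.03; 0 0 0 0 0 0.006 0.03; 0 0 0 0 0 0.006 0.03; 0 0 0 0 0 0.008 0.03; 0 0 0 0 0 0.01 0.03; 0 0 0 0 0 0.01 0.03; 0 0 0 0 0 0.01 0.03; 0 0 0 0 0 0 0.03; 0 0 0 0 0 0 0.03"

```text
time_s: 4.8
position: [0.5771, 0.084, 0.1385]
tcp_rot: [-1.558, 0.233, -0.233]
wrist_force: [0.6, -0.2, -2.0]
finger_gap: 0.398
```

Run:
```python
from h import *
np.set_printoptions(precision=4,suppress=True)
s=r.read_state();print(s['position'],s['wrist_force'],s['finger_gap'])
ims=[]
for c in ('side','scene'):
    im=r.capture(c);cal=r.get_calibration(c);u,v=proj(cal,(.577,.085,.11)).astype(int)
    for t in ('red_coupling','blue_coupling'):
        p=r.spot_point(c,t); print(c,t,p and (np.round(p[0]['point'],1),p[0]['conf']), 'start exp',proj(cal,(.577,.0845,.06)),proj(cal,(.577,.0845,.12)))
    ims.append(cv2.resize(im[v-60:v+60,u-80:u+80],(400,300),interpolation=cv2.INTER_CUBIC))
save('p3',np.hstack(ims))
c='side'
cal=r.get_calibration('side');r.capture('side')
for t in ['tray']:
    m=r.masks_of('side',t)[0]['pixels'].astype(np.uint8)
    cs=max(cv2.findContours(m,0,2)[0],key=cv2.contourArea)
    q=cv2.approxPolyDP(cv2.convexHull(cs),6,True)[:,0];print(q,[atz(cal,p,.03) for p in q])
```

```text
[0.5771 0.084  0.1385] [ 0.6002 -0.1566 -1.9687] 0.39816141437912206
side red_coupling (array([261.2, 150.7]), 0.92) start exp [263.2744 185.3121] [262.1134 157.7708]
side blue_coupling (array([264.1, 169.4]), 0.65) start exp [263.2744 185.3121] [262.1134 157.7708]
scene red_coupling (array([314.9, 164.1]), 0.61) start exp [316.4849 195.0814] [317.1992 169.6784]
scene blue_coupling (array([338.4, 180.6]), 0.71) start exp [316.4849 195.0814] [317.1992 169.6784]
[[358 281]
 [408 386]
 [405 404]
 [273 419]
 [255 294]] [array([ 0.6433, -0.2103,  0.03  ]), array([ 0.6153, -0.4011,  0.03  ]), array([ 0.5995, -0.4211,  0.03  ]), array([ 0.4533, -0.3917,  0.03  ]), array([ 0.4866, -0.1883,  0.03  ])]
```

View pics/p3.png

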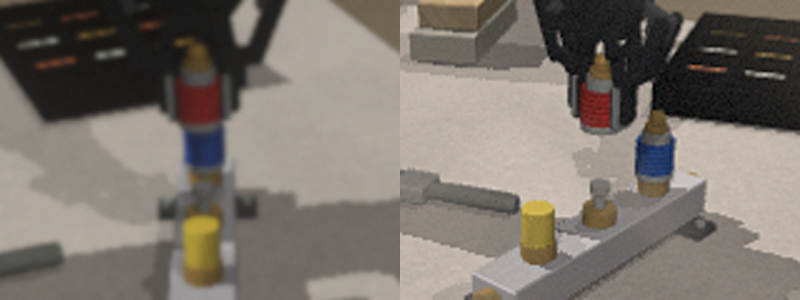

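Red is off and upright, with the sleeve forward against the nose in both views. The bare nipple shows at about (600,195) in the right half, and blue is still seated. Carrying it to the tray.

move_arm --deltas "0 0 0 -0.002 -0.02 0.01 0.03; 0 0 0 -0.003 -0.04 0 0.03; 0 0 0 -0.003 -0.045 0 0.03; 0 0 0 -0.003 -0.045 0 0.03; 0 0 0 -0.003 -0.045 0 0.03; 0 0 0 -0.003 -0.045 0 0.03; 0 0 0 -0.004 -0.045 0 0.03; 0 0 0 -0.004 -0.045 0 0.03; 0 0 0 -0.004 -0.03 0 0.03; 0 0 0 0 -0.014 0 0.03; 0 0 0 0 0 0 0.03; 0 0 0 0 0 0 0.03"

```text
time_s: 6.4
position: [0.5481, -0.2893, 0.1481]
tcp_rot: [-1.558, 0.233, -0.233]
wrist_force: [1.2, 0.8, -1.5]
finger_gap: 0.402
```

move_arm --deltas "0 0 0 0 0 -0.03 0.03; 0 0 0 0 0 -0.04 0.03; 0 0 0 0 0 -0.03 0.03; 0 0 0 0 0 -0.02 0.03; 0 0 0 0 0 -0.01 0.03; 0 0 0 0 0 0 0.03; 0 0 0 0 0 0 0.03"

```text
time_s: 7.1
position: [0.5488, -0.2896, 0.0196]
tcp_rot: [-1.559, 0.231, -0.233]
wrist_force: [0.0, -0.6, -1.8]
finger_gap: 0.399
```

Run:
```python
from h import *
np.set_printoptions(precision=4,suppress=True)
s=r.read_state();print(s['position'],s['tcp_rot'],s['wrist_force'],s['finger_gap'])
R=[];ims=[]
for c in ('side','scene'):
    im=r.capture(c);cal=r.get_calibration(c)
    p=r.spot_point(c,'red_coupling');print(p and (p[0]['point'],p[0]['conf']))
    if p:R.append(ray(cal,p[0]['point']))
    u,v=proj(cal,(*s['position'][:2],.05)).astype(int);v=min(v,420-91)
    ims.append(cv2.resize(im[v-90:v+90,u-120:u+120],(400,300),interpolation=cv2.INTER_CUBIC))
if len(R)>1: print(tri(R))
save('p4',np.hstack(ims))
```

```text
[ 0.5488 -0.2896  0.0196] [-1.5587  0.2311 -0.2333] [ 0.0214 -0.5806 -1.8474] 0.3987684964959903
([318.6, 339.8], 0.77)
([202.4, 319.8], 0.75)
(array([ 0.5471, -0.2907,  0.0181]), [3.079853630905458e-05, 3.079853630911483e-05])
```

View pics/p4.png

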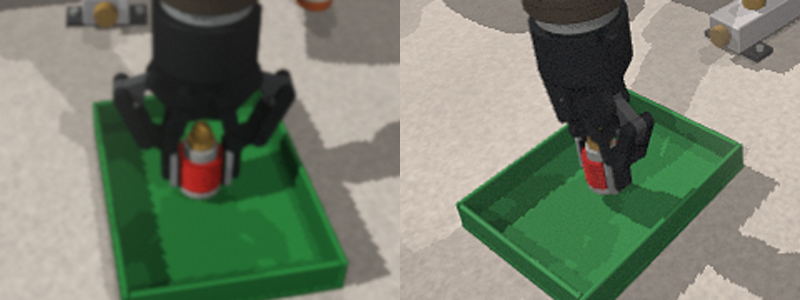

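The coupling hangs upright over the middle of the tray, with its underside at about 15–18 mm. I'll lower it gently until it touches.

move_arm --deltas "0 0 0 0 0 -0.004 0.03; 0 0 0 0 0 -0.003 0.03; 0 0 0 0 0 -0.0015 0.03; 0 0 0 0 0 0 0.03; 0 0 0 0 0 0 0.03" --force 40

```text
time_s: 7.8
position: [0.5479, -0.29, 0.0097]
tcp_rot: [-1.558, 0.233, -0.233]
wrist_force: [0.2, -0.7, -0.8]
finger_gap: 0.402
```

move_arm --deltas "0 0 0 0 0 -0.001 0.03; 0 0 0 0 0 0 0.03"

```text
time_s: 8.0
position: [0.548, -0.2901, 0.0096]
tcp_rot: [-1.558, 0.233, -0.233]
wrist_force: [-3.6, 0.6, 5.9]
finger_gap: 0.402
```

move_arm --deltas "0 0 0 0 0 -0.001 0.03; 0 0 0 0 0 0 0.03"

```text
time_s: 8.2
position: [0.548, -0.2901, 0.0096]
tcp_rot: [-1.559, 0.232, -0.234]
wrist_force: [-5.5, 2.4, 12.5]
finger_gap: 0.404
```

It touched the floor at exactly the predicted height. Next I relieve the load, open and retreat.

move_arm --deltas "0 0 0 0 0 0.0015 0.03; 0 0 0 0 0 0 0.04; 0 0 0 0 0 0 0.045; 0 0 0 0 0 0 0.055; 0 0 0 0 0 0 0.065; 0 0 0 0 0 0 0.065; 0 0 0 0 0 0 0.065"

```text
time_s: 8.9
position: [0.548, -0.29, 0.0092]
tcp_rot: [-1.558, 0.233, -0.233]
wrist_force: [-0.4, 0.6, 0.3]
finger_gap: 0.759
```

move_arm --deltas "0 0 0 0 0 0.01 0.065; 0 0 0 0 0 0.02 0.065; 0 0 0 0 0 0.04 0.065; 0 0 0 0 0 0.04 0.065; 0 0 0 0 0 0.04 0.065; 0 0 0 0 0 0.04 0.065; 0 0 0 0 0 0 0.065; 0 0 0 0 0 0 0.065; 0 0 0 0 0 0 0.065"

```text
time_s: 9.8
position: [0.5477, -0.2898, 0.1983]
tcp_rot: [-1.558, 0.234, -0.232]
wrist_force: [0.0, 0.1, -0.5]
finger_gap: 0.764
```

Run:
```python
from h import *
np.set_printoptions(precision=4,suppress=True)
s=r.read_state();print(s['position'],s['wrist_force'],s['finger_gap'],s['time_s'])
ims=[];R={}
for c in ('side','scene'):
    im=r.capture(c);cal=r.get_calibration(c);ims.append(cv2.resize(im,(400,300),interpolation=cv2.INTER_AREA))
    for t in ('red_coupling','blue_coupling'):
        p=r.spot_point(c,t)
        if p:R.setdefault(t,[]).append(ray(cal,p[0]['point']))
    u,v=proj(cal,(.548,-.29,.03)).astype(int);v=min(v,359)
    ims.append(cv2.resize(im[v-60:v+60,u-80:u+80],(400,300),interpolation=cv2.INTER_CUBIC))
for t in R: print(t,len(R[t]),tri(R[t]) if len(R[t])>1 else '')
save('p5',np.vstack([np.hstack(ims[:2]),np.hstack(ims[2:])]))
```

```text
[ 0.5477 -0.2898  0.1983] [ 0.024   0.114  -0.4895] 0.7635858397751012 9.8
red_coupling 2 (array([ 0.5441, -0.2921,  0.0049]), [0.0011522101280313896, 0.0011522101280313794])
blue_coupling 2 (array([0.6004, 0.1666, 0.0648]), [0.0034787762132632636, 0.003478776213263228])
```

View pics/p5.png

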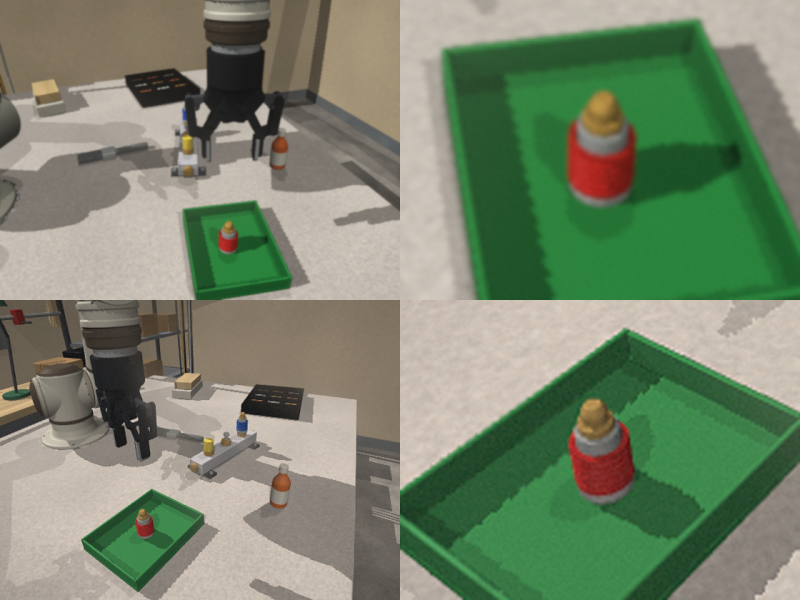

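The red coupling stands upright in the middle of the tray with its sleeve forward. The gripper is clear and blue is still plugged in. Handing in.

```bash
python3 -c "
from station import r
print(r.finish_job())"
```

```text
the job is handed in; nothing more can be done
None
```

The red coupling is off the manifold and stands upright and released in the green tray. I handed the job in at about 10 s of robot time; no verdict is reported.

I gripped the red sleeve across the bar and pulled it straight up. The lock let go, and the sleeve snapped forward once the coupling was clear. I then carried it to the tray, lowered it until it touched the floor, opened the jaws and lifted clear.

- **Red coupling:** the last pictures place its underside at about (0.544, -0.292, 0.005), which is tray-floor height near the middle. It looks upright, with the sleeve forward against the nose. I judged the sleeve and the tilt by eye from the pictures, as neither can be read directly.
- **Blue coupling:** it is still plugged in and the arm never touched it. Its position estimates vary by about 4–10 mm between measurements, which is as coarse as the limit, so I relied on the pictures.
- **Gripper:** it was well clear, with the tool tip at z = 0.198 m and wrist force near zero. While setting the coupling down I pressed it on the tray floor with about 12 N, which I relieved before opening.

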